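# Draw the shaving mirror from the rack and hang it on the free caddy peg

### The arm

A 6-joint arm with a two-finger parallel gripper is mounted at the origin on the work surface. World frame = base frame: x ahead of the robot, y to its left, z up, the work surface at z = 0. Lengths are in m, angles in rad, forces in N, time in s.
With the tool pointing down it reaches from about 0.25 to 0.775 m from the base axis. Payload 4 kg.
Tool frame: the origin (TCP) lies between the finger pads; the fingertips stand 17 mm ahead of it and the grasp point (between the pads) lies 2 mm behind it (tcp_to_tips is the distance from the TCP to the fingertips, in m); z points along the fingers, y is the line along which they close (so a half turn about z gives the same grasp; the last joint's range is limited). The gripper opens to 85 mm and grips with 20 to 120 N. Pads are 22 mm wide; open, the fingers measure 114 mm over their backs; the gripper's body (76 mm by 85 mm) begins 54 mm behind the grasp point. The pads swing forward as they close: fully open they stand 13 mm farther back than shut.
Start: joints at [-1.432, 0.087, 1.371, -0, 1.684, -0.103], TCP at [0.132, -0.534, 0.248] pointing down, gripper open.
Joint ranges: [-3.1, 3.1], [-0.76, 2.03], [0.27, 2.55], [-1.08, 4.22], [0.17, 2.65], [-2.57, 2.57]. Speed limits (rad/s): [2.79, 2.79, 3.14, 3.14, 3.14, 3.14].

### API

Orientations are given as a unit quaternion [w, x, y, z].
In Python, from rig import * gives the robot as it stands.
- The arm moves only by the tool jog_arm, never from a script. Its argument "commands" is a list of rows, each an object with "gripper": the closure, from -1 (fully open) to 1 (shut); "translation": the shift along the tool's x, y, z in units of 0.75 m (1.0 is 0.75 m), a list of three; "spin": the turn about the tool's z in units of 0.12 rad (1.0 is 0.12 rad). In form: [{"gripper": gripper, "translation": [x, y, z], "spin": spin}, ...]. A call has 1 to 8 rows; each row shifts and turns the commanded pose from where the row before left it, along the tool's axes as they then stand; what a row does not reach is not made up. A row lasts 1/10 s, in which the tool goes at most 50 mm and 8.59 degrees, less where a joint would pass 70% of its speed; a pose out of reach is approached as far as the arm can. A call with a number of a shift or a turn outside -1 to 1 is refused whole. A call with a gripper value outside its range is refused whole. The fingers move at their own pace and stop on an object; "grip_force" is the grip in N (left out, the last holds). Time passes only in rows, so rows that do not move let the fingers close. It gives the time, the measured TCP pose, the force, the opening and the grip force at its end, in the units of the state.
- get_obs(): the state, without advancing time (a new reading comes with each control period).
- grab_frame(name): name is "scene" or "top" or "wrist"; returns a dict with "img" (420x560x3 uint8, blue, green, red), "fovy" (degrees; the focal length in pixels is half the picture's height over the tangent of half this angle, whatever the lens; pixels are square), "cx", "cy" (the principal point, pixels), "k1" (the pictures are not rectified: a ray, as slopes to the right and down, at radius r is drawn at 1 + k1 r^2 times it, then the intrinsics apply), "extrinsics" (4x4, takes a point from camera to world coordinates); the wrist camera has in their place "tool_from_camera" (4x4, takes a point from camera to tool coordinates, whose origin is the TCP and whose axes are the flange's). Camera axes: x right, y down, z forward; pixel columns grow to the right and rows downward; lengths in m; the calibration is good to about 2 mm. A picture is of the moment at which its call begins: read the wrist's pose just before it. There is no depth.
- finish_job(): hands the job in; it is judged then, once.
The state is a dict: "clock": time; "q": joint angles; "qd": joint speeds; "effort": joint torques, N m; "ee_pos": TCP position; "orientation": TCP orientation; "ft_force": force on the tool from outside, world axes, zero at the start; "moment": the same for the moment, N m; "finger_gap": opening from 0.0 (shut) to 1.0 (fully open); "grip_force": force on a finger pad.
Only numpy, scipy, OpenCV 4.12 (cv2) and the standard library are available. Lean on these libraries where they do the work, as an engineer would, in place of code of your own. Each camera call takes 0.05 s, during which the arm holds its last target. There are 200 camera calls.

### The job

Push the swivelling keeper arm clear of the white rack and leave it there, slide the shaving mirror (the taller plate, with a round hole) straight up out of its slot by its top edge, and hang it by its hole on whichever caddy peg is not taken by the comb. Leave the other things where they are.

Things in the scene. Friction and masses are not known exactly. Their poses are not given: they have to be found in the camera images.
- caddy: Fixed lime caddy on a tiled upstand. Origin: centre of tray underside, z=0; x into the back panel, y along the tray. Tray 130 (x) by 380 (y), floor 12 high, front lip 25, end walls 40; panel face x=+60, panel and upstand to z=200, x=+116. Two level pegs, 8 dia, at y=+50 and -50, axis z=185, run from x=+60 to a 10 dia ball end at x=-10. Nail clipper in the tray at y=-140.
- peg_left (a point): Point on the axis of the caddy's peg at y = +50, at caddy x = +20 (40 in front of the panel, 30 behind the ball's centre); axes as the caddy's.
- peg_right (a point): Same point on the peg at y = -50; axes as the caddy's.
- rack: White plastic rack, fixed. Origin: centre of underside, z=0. Two slots along y (130 long, 8 wide) centred at x=-22.5 and +22.5, floor z=10; slot walls 75 (x) by 150 (y) overall, top z=65. Foot plate x -75 to +95. Steel pivot post, 14 dia, at x=+75, y=0, up to z=156.
- keeper (a joint): Angle of the white keeper arm on the pivot post. At 0 it points along the rack's -x over the middle of both slots; grows to 1.7 swinging (anticlockwise from above) towards the rack's -y; stays where left. Bar 12 wide, z 156 to 164, reaching 138 from the pivot axis. Above about 1.0 it is clear of the plates.
- keeper_tip (a point): Top centre of the upright push pin, 10 diameter, on the arm's outer end, 135 from the pivot axis; pin from z = 164 to z = 194.
- keeper_pivot (a point): Point on the pivot axis at z = 160; axes turn with the arm, which points along its -x.
- mirror: Loose steel shaving mirror, a flat plate 5 thick (x), 100 wide (y), 140 tall (z), 0.12 kg, standing upright in one of the slots, 1.5 of play each side, its top edge at z = 150. Origin: centre of its lower edge.
- mirror_hole (a point): Centre of the mirror's round through-hole, 22 diameter, 20 below the middle of the top edge (120 above the origin), hole axis along the mirror's x.
- drain_plate: Bystander: steel soap-draining plate in the other slot, 5 (x) by 100 (y) by 115 (z), with three level slits and no round hole. Origin: centre of its lower edge.
- comb: Bystander: black comb 5 thick (x), 44 wide (y), 165 long (z), hanging by its hole from one of the pegs. Origin: centre of its lower end.
- soap_case: Bystander: closed grey soap case 60 (x) by 90 (y) by 31 (z) in the tray under the free peg. Origin: centre of underside.
- tumbler: Bystander: glass tumbler 60 diameter, 90 tall, standing in the tray at its +y end. Origin: centre of underside.
There are look-alikes about, which are no part of the job. What is shaped like the mirror but yellow is not meant.

How it is judged:
On the way, in this order (a step that is already met when the one before it is completed fails the run):
1. the keeper arm is swung clear of the plates while the mirror stands in its slot (value of joint keeper above 0.95 rad and z of mirror in the frame of rack below 0.03 m), for 0.1 s.
2. the mirror is up out of its slot, upright (z of mirror in the frame of rack above 0.07 m and angle between mirror's own z axis and vertical below 0.5 rad), for 0.1 s.
At the end, for the whole second after the job is handed in: Mirror hangs still and upright (0.3 rad) by its hole on the peg without the comb: hole centre within 12 mm of the peg sideways, 0-16 mm below it, behind the ball end. Keeper still aside (over 0.7 rad), comb on its peg, draining plate in its slot, soap case and tumbler within 40 mm of their start (((y of mirror_hole in the frame of peg_left between -0.012 and 0.012 m and z of mirror_hole in the frame of peg_left between -0.016 and 0.002 m and x of mirror_hole in the frame of peg_left between -0.027 and 0.045 m and horizontal distance between comb and peg_right below 0.05 m) or (y of mirror_hole in the frame of peg_right between -0.012 and 0.012 m and z of mirror_hole in the frame of peg_right between -0.016 and 0.002 m and x of mirror_hole in the frame of peg_right between -0.027 and 0.045 m and horizontal distance between comb and peg_left below 0.05 m)) and angle between mirror's own z axis and vertical below 0.3 rad and linear speed of mirror below 0.05 m/s and value of joint keeper above 0.7 rad and height (world z) of comb above 0.02 m and height (world z) of drain_plate below 0.025 m and angle between tumbler's own z axis and vertical below 0.2 rad and distance of each of soap_case, tumbler from where it was at the start of the episode below 0.04 m); the robot touches nothing.
It fails at once if the comb is knocked off its peg (height (world z) of comb below 0.02 m).
It fails at once if the comb is taken away from its place (over 50 mm) (distance of comb from where it was at the start of the episode above 0.05 m).
It fails at once if the draining plate is pulled up out of its slot (over 30 mm) (distance of drain_plate from where it was at the start of the episode above 0.03 m).
It fails at once if the tumbler is tipped or moved over 40 mm (angle between tumbler's own z axis and vertical above 0.4 rad or distance of tumbler from where it was at the start of the episode above 0.04 m).
It fails at once if the soap case is moved over 40 mm (distance of soap_case from where it was at the start of the episode above 0.04 m).
It also fails if it takes over 58 s, if anything falls off the work surface, if the arm or the gripper's body presses on something with over 40 N, if the wrist force passes 120 N, or if a joint passes its speed limit or range.

## Working session

There is one attempt and no reset: what is moved stays moved. The work goes in short steps, Python scripts to look and compute and a tool call to move; the robot and the scene stay as the last step left them, time stands still between calls to the robot, and variables do not carry over. Pictures are saved under pics/ and viewed, at most 10 in all, crops included, and the job is handed in when it is done.

Besides the shell and the picture viewer there is one more tool, called after "Emit:" by a JSON object that holds its "op" and its "data", one argument or row to a line. jog_arm: Moves the arm, as the interface text tells. Shifts and turns lie within -1 to 1; 1 stands for 0.75 m of shift or 0.12 rad of turn. Its arguments: {"type":"object","properties":{"commands":{"type":"array","items":{"type":"object","properties":{"gripper":{"type":"number"},"translation":{"type":"array","items":{"type":"number"}},"spin":{"type":"number"}}}},"grip_force":{"type":"number"}},"required":["commands"]}

```bash
mkdir -p pics
cat > h.py <<'E'
import numpy as np, cv2, pickle
from rig import *
from scipy.spatial.transform import Rotation as R
def T_tool(o):
    q=o["orientation"];T=np.eye(4);T[:3,:3]=R.from_quat([q[1],q[2],q[3],q[0]]).as_matrix();T[:3,3]=o["ee_pos"];return T
def snap(name,fn=None):
    o=get_obs();f=grab_frame(name)
    f["E"]=np.array(f["extrinsics"]) if "extrinsics" in f else T_tool(o)@np.array(f["tool_from_camera"])
    if fn: cv2.imwrite("pics/"+fn+".png",f["img"]); pickle.dump(f,open("pics/"+fn+".pkl","wb"))
    return f
def load(fn): return pickle.load(open("pics/"+fn+".pkl","rb"))
def ray(f,u,v):
    F=210/np.tan(np.radians(f["fovy"])/2)
    d=np.array([(u-f["cx"])/F,(v-f["cy"])/F]);p=d.copy()
    for _ in range(30): p=d/(1+f["k1"]*(p@p))
    w=f["E"][:3,:3]@np.array([p[0],p[1],1]);return f["E"][:3,3],w/np.linalg.norm(w)
def onz(f,u,v,z):
    c,d=ray(f,u,v);return c+d*(z-c[2])/d[2]
def tri(*a):
    A=np.zeros((3,3));b=np.zeros(3);L=[ray(*x) for x in a]
    for c,d in L:
        M=np.eye(3)-np.outer(d,d);A+=M;b+=M@c
    p=np.linalg.solve(A,b);return p,[np.linalg.norm((np.eye(3)-np.outer(d,d))@(p-c)) for c,d in L]
def proj(f,p):
    F=210/np.tan(np.radians(f["fovy"])/2)
    c=f["E"][:3,:3].T@(np.array(p)-f["E"][:3,3]);s=c[:2]/c[2];s=s*(1+f["k1"]*(s@s));return s*F+[f["cx"],f["cy"]]
E
python3 - <<'E'
from h import *
np.set_printoptions(precision=4,suppress=True)
for n in("scene","top"):
    f=snap(n,n+"0");print(n,f["fovy"],f["cx"],f["cy"],f["k1"]);print(f["E"])
o=get_obs();print(o)
a=load("scene0")["img"];b=load("top0")["img"]
cv2.imwrite("pics/s.png",cv2.resize(a,(800,600)));cv2.imwrite("pics/t.png",cv2.resize(b,(800,600)))
E
```

```text
scene 46.29115617288656 271.3779188917999 218.63402743610004 -0.06958605499874113
[[ 0.9813  0.1487 -0.122   0.6748]
 [ 0.1922 -0.7331  0.6524 -0.7142]
 [ 0.0076 -0.6637 -0.748   0.9515]
 [ 0.      0.      0.      1.    ]]
top 52.3855316582666 282.723435110838 211.03322331479725 -0.12739337976724943
[[-0.0671 -0.9762  0.206   0.3018]
 [-0.9977  0.0665 -0.0097 -0.0144]
 [-0.0042 -0.2062 -0.9785  1.2389]
 [ 0.      0.      0.      1.    ]]
{'clock': 0.1, 'q': array([-1.4321,  0.0879,  1.3721, -0.    ,  1.6836, -0.1031]), 'qd': array([-0.0004,  0.0003, -0.0044,  0.0022,  0.0004, -0.0009]), 'effort': array([  0.0026, -35.3014, -31.4218,  -0.0001,   0.0079,  -0.    ]), 'ee_pos': array([ 0.1316, -0.5336,  0.2472]), 'orientation': array([-0.001 ,  0.9927,  0.1206, -0.    ]), 'ft_force': array([-0.4067, -0.066 , -0.218 ]), 'moment': array([0.0179, 0.0198, 0.0442]), 'grip_force': 0.0, 'finger_gap': 1.0013853089448133}
```

View pics/s.png

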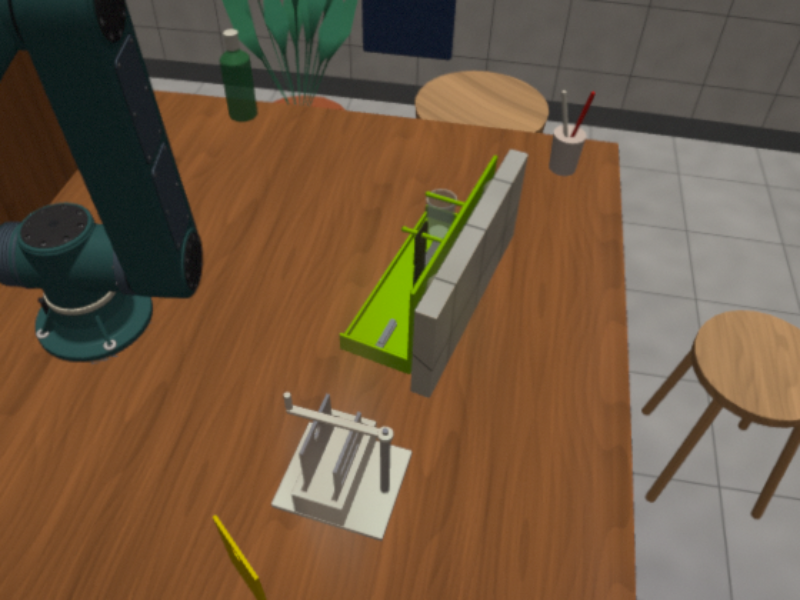

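View pics/t.png

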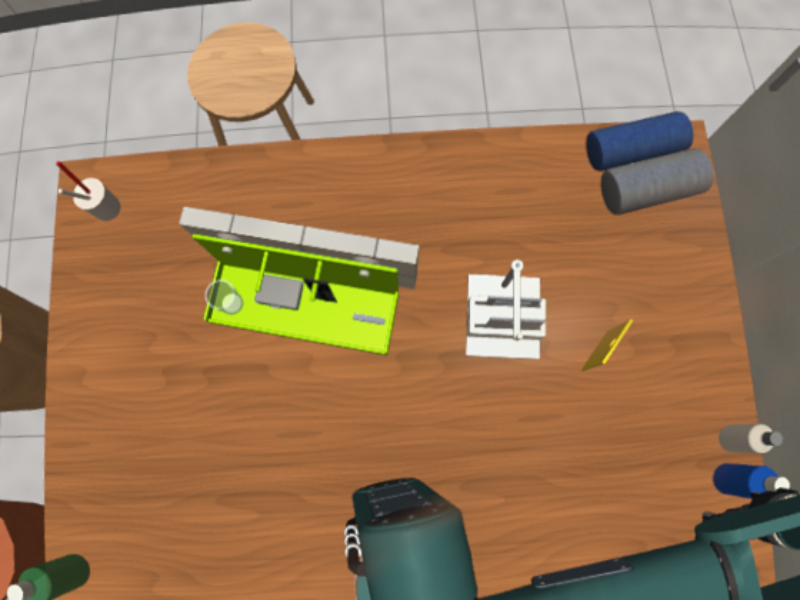

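The scene view shows the rack at (340,460) and the caddy at (430,260), and the top view shows them at (505,315) and (300,290). Each has one plate that could be the mirror: the tall front plate in the rack at scene (317,440), with a possible hole; the back plate at (350,445), with slits; and the yellow plate at (240,560), which is excluded. The front plate fits the description. The comb hangs on the right peg at top (320,290), so the left peg at (265,265), over the soap case, is free. I'll confirm with an enlarged crop.

Run:
```python
from h import *
a=load("scene0")["img"];b=load("top0")["img"]
c=lambda i,x,y,w,h,s:cv2.resize(i[y:y+h,x:x+w],(w*s,h*s),interpolation=cv2.INTER_CUBIC)
A=c(a,190,268,100,110,5);B=c(b,315,175,75,80,7)[:550,:]
C=np.zeros((560,800,3),np.uint8)
A=cv2.resize(a[268:378,190:290],(400,440),interpolation=cv2.INTER_CUBIC);B=cv2.resize(b[175:255,320:390],(385,440),interpolation=cv2.INTER_CUBIC)
cv2.imwrite("pics/c1.png",np.hstack([A,B]))
# caddy: top x4 (140..295 x 140..250), scene x4
A=cv2.resize(a[95:275,230:375],(435,540),interpolation=cv2.INTER_CUBIC);B=cv2.resize(b[140:250,120:300],(360*1,220),interpolation=cv2.INTER_CUBIC)
B=cv2.resize(b[155:235,160:240],(360,360),interpolation=cv2.INTER_CUBIC)
C=np.zeros((540,800,3),np.uint8);C[:,:435]=A;C[:360,440:800]=B
cv2.imwrite("pics/c2.png",C)
```

```text
(no output)
```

View pics/c1.png

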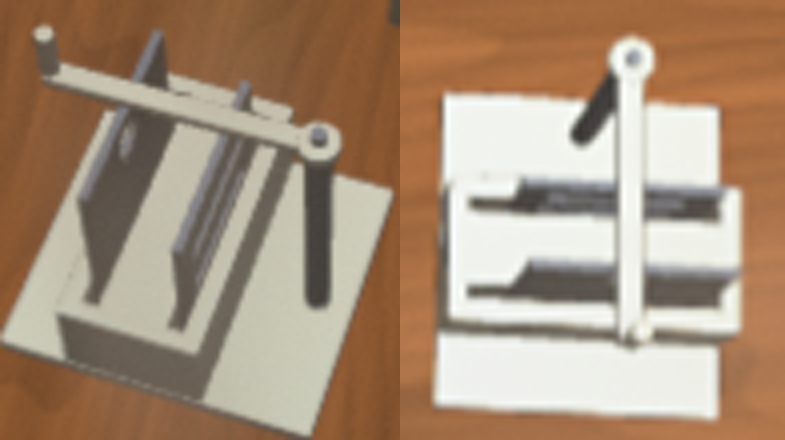

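View pics/c2.png

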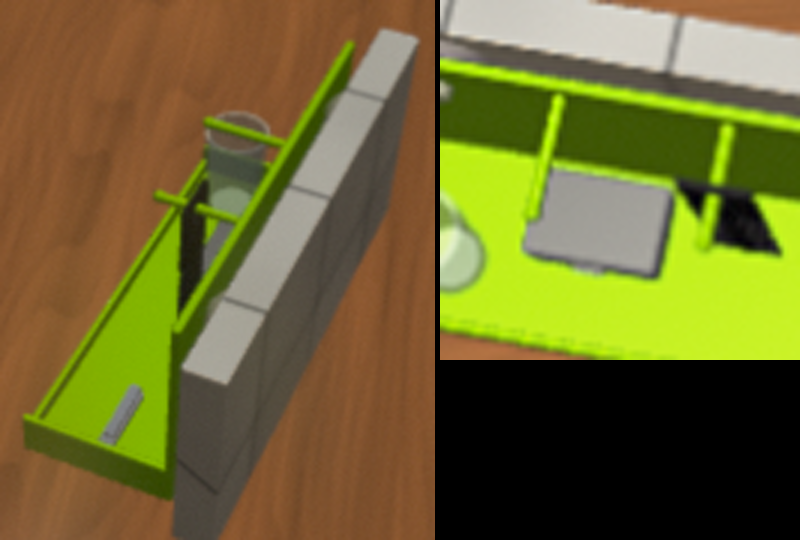

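Confirmed: the front plate has a round hole at crop (127,138) and the back plate has slits. The free peg is the left one, with its ball at scene crop (207,122) and top crop (532,218), while the comb hangs on the right peg. Next I'll measure.

Run:
```python
from h import *
np.set_printoptions(precision=4,suppress=True)
s=load("scene0");t=load("top0")
S1=lambda u,v:(s,190+u/4-.4,268+v/4-.4);T1=lambda u,v:(t,320+(u-400)/5.5-.4,175+v/5.5-.4)
S2=lambda u,v:(s,230+u/3-.4,95+v/3-.4);T2=lambda u,v:(t,160+(u-440)/4.5-.4,155+v/4.5-.4)
P={}
for n,a,b in [("pin",S1(43,33),T1(642,332)),("pivot164",S1(320,140),T1(632,58)),("mirL150",S1(158,33),T1(530,263)),("mirR150",S1(84,198),T1(738,270)),
 ("ballL185",S2(207,122),T2(532,217)),("baseL",S2(283,143),T2(558,98)),("ballR",S2(158,196),T2(705,245)),("baseR",S2(236,219),T2(728,127))]:
    p,r=tri(a,b);P[n]=p;print(n,p,np.array(r))
# foot corners via top (z~.004)
for n,c in [("FL",(444,93)),("FR",(718,105)),("NR",(717,418)),("NL",(434,405))]: print(n,onz(*T1(*c),.005))
for n,c in [("FR",(392,188)),("NR",(312,436)),("NL",(2,342))]: print("s",n,onz(*S1(*c),.005))
# on-plane
for n,c,z in [("mirL",T1(530,263),.15),("mirR",T1(738,270),.15),("piv",T1(632,58),.164),("pin",T1(642,332),.194),("ballL",T2(532,217),.185),("ballR",T2(705,245),.185)]: print("top",n,onz(*c,z))
for n,c,z in [("mirL",S1(158,33),.15),("mirR",S1(84,198),.15),("piv",S1(320,140),.164),("pin",S1(43,33),.194),("ballL",S2(207,122),.185),("ballR",S2(158,196),.185)]: print("sc",n,onz(*c,z))
```

```text
pin [ 0.4481 -0.2207  0.1943] [0.0006 0.0006]
pivot164 [ 0.5831 -0.2353  0.1668] [0.0006 0.0006]
mirL150 [ 0.4907 -0.1799  0.1494] [0.0004 0.0004]
mirR150 [ 0.4803 -0.2781  0.1511] [0.0005 0.0005]
ballL185 [0.5628 0.2352 0.1866] [0.0002 0.0002]
baseL [0.6289 0.2174 0.1908] [0.0016 0.0016]
ballR [0.5397 0.137  0.1871] [0.0002 0.0002]
baseR [0.6047 0.1203 0.1908] [0.0016 0.0016]
FL [ 0.612  -0.1643  0.005 ]
FR [ 0.5954 -0.3133  0.005 ]
NR [ 0.4253 -0.2937  0.005 ]
NL [ 0.4429 -0.1441  0.005 ]
s FR [ 0.6097 -0.1586  0.005 ]
s NR [ 0.5948 -0.3078  0.005 ]
s NL [ 0.4265 -0.2895  0.005 ]
top mirL [ 0.4903 -0.18    0.15  ]
top mirR [ 0.4801 -0.2786  0.15  ]
top piv [ 0.5832 -0.2361  0.164 ]
top pin [ 0.4476 -0.221   0.194 ]
top ballL [0.563  0.2355 0.185 ]
top ballR [0.54   0.1372 0.185 ]
sc mirL [ 0.4912 -0.1802  0.15  ]
sc mirR [ 0.4805 -0.2773  0.15  ]
sc piv [ 0.5833 -0.2333  0.164 ]
sc pin [ 0.4485 -0.2202  0.194 ]
sc ballL [0.5627 0.2373 0.185 ]
sc ballR [0.5395 0.1395 0.185 ]
```

Emit:
{"op": "jog_arm", "data": {
  "commands": [
    {"gripper": 1,"translation": [0,0,0],"spin": -1},
    {"gripper": 1,"translation": [0,0,0],"spin": -1},
    {"gripper": 1,"translation": [0,0,0],"spin": -1},
    {"gripper": 1,"translation": [0,0,0],"spin": -1},
    {"gripper": 1,"translation": [0,0,0],"spin": -1},
    {"gripper": 1,"translation": [0,0,0],"spin": -1},
    {"gripper": 1,"translation": [0,0,0],"spin": -1},
    {"gripper": 1,"translation": [0,0,0],"spin": -1}
  ],
  "grip_force": 40
}}

```text
clock: 0.9
ee_pos: [0.1317, -0.5337, 0.2476]
orientation: [-0.001, 0.823, 0.567, 0.0]
ft_force: [-0.8, -0.4, 0.0]
finger_gap: 0.0
grip_force: 0.0
```

Emit:
{"op": "jog_arm", "data": {
  "commands": [
    {"gripper": 1,"translation": [0,0,0],"spin": -1},
    {"gripper": 1,"translation": [0,0,0],"spin": -1},
    {"gripper": 1,"translation": [0,0,0],"spin": -0.14},
    {"gripper": 1,"translation": [0.051,0.0372,0],"spin": 0},
    {"gripper": 1,"translation": [0.051,0.0372,0],"spin": 0},
    {"gripper": 1,"translation": [0.051,0.0372,0],"spin": 0},
    {"gripper": 1,"translation": [0.051,0.0372,0],"spin": 0},
    {"gripper": 1,"translation": [0.051,0.0372,0],"spin": 0}
  ]
}}

```text
clock: 1.7
ee_pos: [0.2926, -0.358, 0.2481]
orientation: [0.0, 0.747, 0.665, 0.0]
ft_force: [0.2, 0.2, -0.0]
finger_gap: 0.002
grip_force: 0.0
```

Emit:
{"op": "jog_arm", "data": {
  "commands": [
    {"gripper": 1,"translation": [0.051,0.0372,0],"spin": 0},
    {"gripper": 1,"translation": [0.051,0.0372,0],"spin": 0},
    {"gripper": 1,"translation": [0.051,0.0372,0],"spin": 0},
    {"gripper": 1,"translation": [0.051,0.0372,0],"spin": 0},
    {"gripper": 1,"translation": [0.051,0.0372,0],"spin": 0},
    {"gripper": 1,"translation": [0,0,0],"spin": 0},
    {"gripper": 1,"translation": [0,0,0],"spin": 0}
  ]
}}

```text
clock: 2.4
ee_pos: [0.452, -0.1843, 0.2478]
orientation: [-0.0, 0.745, 0.667, -0.001]
ft_force: [0.4, -0.5, 0.7]
finger_gap: 0.0
grip_force: 0.0
```

Emit:
{"op": "jog_arm", "data": {
  "commands": [
    {"gripper": 1,"translation": [0,0,0.038],"spin": 0},
    {"gripper": 1,"translation": [0,0,0.038],"spin": 0},
    {"gripper": 1,"translation": [0,0,0],"spin": 0},
    {"gripper": 1,"translation": [-0.0253,0.0027,0],"spin": 0},
    {"gripper": 1,"translation": [-0.0213,-0.0013,0],"spin": 0},
    {"gripper": 1,"translation": [-0.0179,0.0018,0],"spin": 0},
    {"gripper": 1,"translation": [-0.0179,0.0018,0],"spin": 0}
  ]
}}

```text
clock: 3.1
ee_pos: [0.4486, -0.2486, 0.1926]
orientation: [0.001, 0.746, 0.666, 0.0]
ft_force: [0.9, 1.2, 0.5]
finger_gap: -0.001
grip_force: 0.4
```

Emit:
{"op": "jog_arm", "data": {
  "commands": [
    {"gripper": 1,"translation": [-0.0172,0.0053,0],"spin": 0},
    {"gripper": 1,"translation": [-0.0172,0.0053,0],"spin": 0},
    {"gripper": 1,"translation": [-0.0157,0.0086,0],"spin": 0},
    {"gripper": 1,"translation": [-0.0157,0.0086,0],"spin": 0},
    {"gripper": 1,"translation": [-0.0137,0.0115,0],"spin": 0},
    {"gripper": 1,"translation": [-0.0137,0.0115,0],"spin": 0},
    {"gripper": 1,"translation": [0,0,0],"spin": 0}
  ]
}}

```text
clock: 3.8
ee_pos: [0.4802, -0.3216, 0.1909]
orientation: [0.0, 0.746, 0.666, 0.001]
ft_force: [0.4, 0.7, -0.5]
finger_gap: 0.003
grip_force: 0.2
```

Emit:
{"op": "jog_arm", "data": {
  "commands": [
    {"gripper": 1,"translation": [-0.0112,0.0141,0],"spin": 0},
    {"gripper": 1,"translation": [-0.0112,0.0141,0],"spin": 0},
    {"gripper": 1,"translation": [-0.0064,0.0119,0],"spin": 0},
    {"gripper": 1,"translation": [-0.0064,0.0119,0],"spin": 0},
    {"gripper": 1,"translation": [0,0,0],"spin": 0},
    {"gripper": 1,"translation": [0,0,0],"spin": 0}
  ]
}}

```text
clock: 4.4
ee_pos: [0.5142, -0.3517, 0.1911]
orientation: [-0.0, 0.746, 0.666, -0.0]
ft_force: [-0.4, -0.2, -0.1]
finger_gap: 0.0
grip_force: 0.0
```

Run:
```python
from h import *
f=snap("top","top1");b=f["img"][175:265,310:400]
s=snap("scene","scene1")["img"][255:375,190:310]
cv2.imwrite("pics/d.png",np.hstack([cv2.resize(s,(390,390)),cv2.resize(b,(390,390),interpolation=cv2.INTER_CUBIC)]))
```

```text
(no output)
```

View pics/d.png

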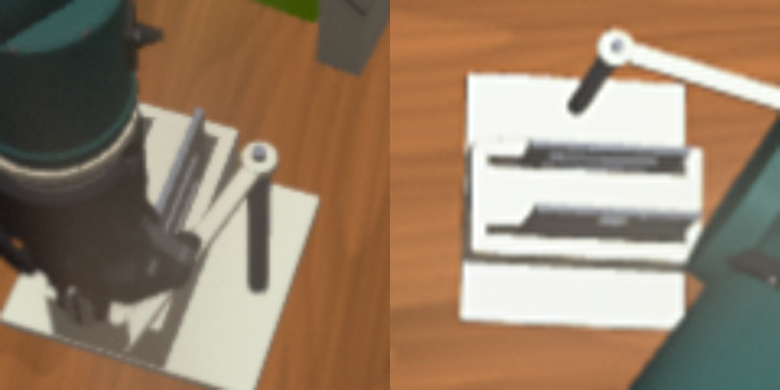

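The keeper now stands at about 1.3 rad: from the pivot at (615,45) its bar points right past (780,100). Both plates are still in place.

Emit:
{"op": "jog_arm", "data": {
  "commands": [
    {"gripper": 1,"translation": [0,0,-0.036],"spin": 0},
    {"gripper": 1,"translation": [0,0,-0.036],"spin": 0},
    {"gripper": 0.06,"translation": [0,0,0],"spin": 0},
    {"gripper": 0.06,"translation": [0.0469,-0.0141,0],"spin": 0},
    {"gripper": 0.06,"translation": [0.0469,-0.0141,0],"spin": 0},
    {"gripper": 0.06,"translation": [0.0469,-0.0141,0],"spin": 0},
    {"gripper": 0.06,"translation": [0.0469,-0.0141,0],"spin": 0},
    {"gripper": 0.06,"translation": [0,0,0],"spin": 0}
  ]
}}

```text
clock: 5.3
ee_pos: [0.487, -0.2029, 0.2452]
orientation: [-0.001, 0.744, 0.668, 0.0]
ft_force: [0.7, -0.7, -0.1]
finger_gap: 0.467
grip_force: 0.0
```

Run:
```python
from h import *
np.set_printoptions(precision=4,suppress=True)
o=get_obs();print(o["ee_pos"],o["finger_gap"])
f=snap("wrist","w1");print(f["E"],f["fovy"]);im=f["img"].copy()
t=np.array([.1126,.9936,0]);m=np.array([.4856,-.229,.15])
for p in (m+.05*t,m-.05*t): print(proj(f,p))
cv2.imwrite("pics/w1v.png",cv2.resize(im,(784,588)))
```

```text
[ 0.487  -0.2029  0.2452] 0.46688096406961155
[[ 0.9944 -0.1003 -0.0342  0.4969]
 [-0.1059 -0.9449 -0.3096 -0.1237]
 [-0.0012  0.3115 -0.9502  0.3694]
 [ 0.      0.      0.      1.    ]] 58.931748313517836
[278.5189 190.698 ]
[277.4336 330.3509]
```

View pics/w1v.png

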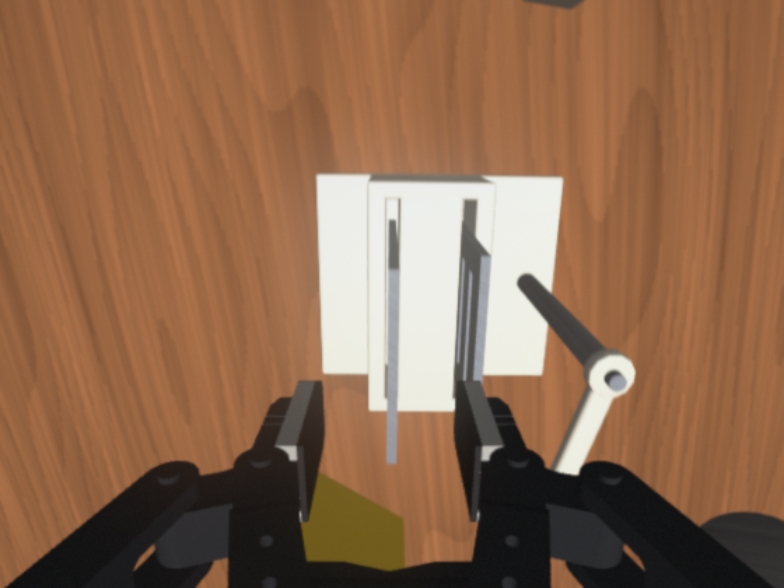

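The wrist view shows the mirror's top edge from (394,268) to (392,463), between the pads, which are centred at about u=388. I need a shift of about 2.5 mm along tool y before going down.

Emit:
{"op": "jog_arm", "data": {
  "commands": [
    {"gripper": 0.06,"translation": [-0.002,0.0033,0.041],"spin": 0},
    {"gripper": 0.06,"translation": [0,0,0.041],"spin": 0},
    {"gripper": 0.06,"translation": [0,0,0.041],"spin": 0},
    {"gripper": 0.06,"translation": [0,0,0],"spin": 0},
    {"gripper": 1,"translation": [0,0,0],"spin": 0},
    {"gripper": 1,"translation": [0,0,0],"spin": 0},
    {"gripper": 1,"translation": [0,0,0],"spin": 0},
    {"gripper": 1,"translation": [0,0,0],"spin": 0}
  ],
  "grip_force": 40
}}

```text
clock: 6.15
ee_pos: [0.4912, -0.2094, 0.1555]
orientation: [0.002, 0.746, 0.666, 0.0]
ft_force: [-0.6, -0.9, 4.1]
finger_gap: 0.045
grip_force: 42.5
```

Emit:
{"op": "jog_arm", "data": {
  "commands": [
    {"gripper": 1,"translation": [0,0,0],"spin": 0},
    {"gripper": 1,"translation": [0,0,0],"spin": 0},
    {"gripper": 1,"translation": [0,0,0],"spin": 0}
  ]
}}

```text
clock: 6.45
ee_pos: [0.4912, -0.2094, 0.1555]
orientation: [0.002, 0.746, 0.666, 0.0]
ft_force: [-1.0, -0.1, 6.3]
finger_gap: 0.042
grip_force: 42.6
```

Emit:
{"op": "jog_arm", "data": {
  "commands": [
    {"gripper": 1,"translation": [0,0,-0.013],"spin": 0},
    {"gripper": 1,"translation": [0,0,-0.02],"spin": 0},
    {"gripper": 1,"translation": [0,0,-0.02],"spin": 0},
    {"gripper": 1,"translation": [0,0,-0.02],"spin": 0},
    {"gripper": 1,"translation": [0,0,-0.02],"spin": 0},
    {"gripper": 1,"translation": [0,0,-0.02],"spin": 0},
    {"gripper": 1,"translation": [0,0,0],"spin": 0},
    {"gripper": 1,"translation": [0,0,0],"spin": 0}
  ]
}}

```text
clock: 7.25
ee_pos: [0.4906, -0.2086, 0.2383]
orientation: [0.0, 0.746, 0.666, 0.0]
ft_force: [-0.1, -0.1, -1.0]
finger_gap: 0.041
grip_force: 41.6
```

Run:
```python
from h import *
o=get_obs();print(o["ee_pos"],o["finger_gap"],o["grip_force"],o["ft_force"])
f=snap("scene","s2")["img"];t=snap("top","t2")["img"];w=snap("wrist","w2")["img"]
a=cv2.resize(f[220:360,170:310],(390,390));b=cv2.resize(w,(400,300))
C=np.zeros((390,790,3),np.uint8);C[:,:390]=a;C[:300,390:]=b
cv2.imwrite("pics/e.png",C)
```

```text
[ 0.49057158 -0.20862406  0.23826668] 0.0413878868401167 41.60224038292654 [-0.0571685 -0.1027856 -1.0480845]
```

View pics/e.png

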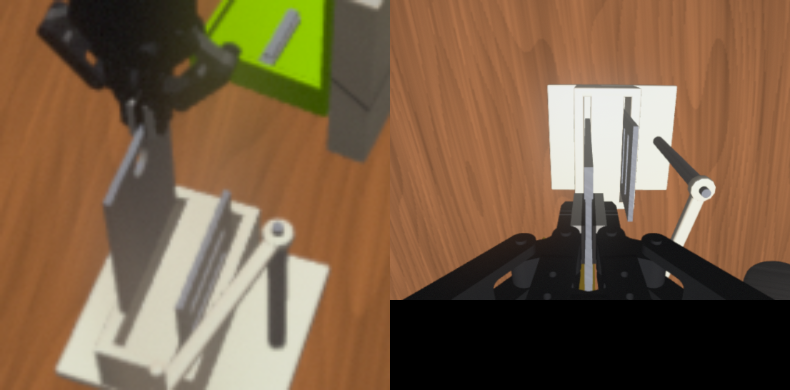

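The mirror is held upright and clear of the rack; its near top corner is at crop (110,203) and its far end at wrist (588,165). Next I'll find the hole's offset from the TCP and the moves to the peg.

Run:
```python
from h import *
np.set_printoptions(precision=4,suppress=True)
s=load("s2");w=load("w2");T=T_tool(get_obs());zt=.2328
tool=lambda p:(np.linalg.inv(T)@np.append(p,1))[:3]
print("near",tool(onz(s,170+110*.359,220+203*.359,zt)))
print("hole s",tool(onz(s,170+141*.359,220+162*.359,zt-.02)))
# wrist: brightness profile along plate column for edge ends
im=w["img"];g=cv2.cvtColor(im,cv2.COLOR_BGR2GRAY)
print([(v,int(g[v,277])) for v in range(215,250,2)])
print("far w",tool(onz(w,277,231,zt)))
S2=lambda u,v:(load("scene0"),230+u/3-.4,95+v/3-.4);t=load("top0");T2=lambda u,v:(t,160+(u-440)/4.5-.4,155+v/4.5-.4)
for a,b in [((532,217),(558,98)),((705,245),(728,127))]:
    p=onz(*T2(*a),.185);q=onz(*T2(*b),.185);d=q-p;print("peg",p,q,np.linalg.norm(d),np.arctan2(d[1],d[0]))
# panel top front edge (z=.2) in top crop and upstand
p=onz(*T2(440,62),.2);q=onz(*T2(800,128),.2);d=p-q;print("panel yaw",np.arctan2(-d[0],d[1]),p,q)
b=(t["img"][:,:,1].astype(int)-t["img"][:,:,0]>90).astype(np.uint8)
c=max(cv2.findContours(b,0,2)[0],key=cv2.contourArea);print(cv2.approxPolyDP(c,4,True)[:,0].tolist())
```

```text
near [-0.0685  0.0035  0.0037]
hole s [-0.0214  0.0042  0.0237]
[(215, 103), (217, 101), (219, 101), (221, 101), (223, 100), (225, 100), (227, 100), (229, 100), (231, 100), (233, 105), (235, 162), (237, 165), (239, 167), (241, 168), (243, 165), (245, 165), (247, 162), (249, 162)]
far w [0.0318 0.001  0.0038]
peg [0.563  0.2355 0.185 ] [0.6323 0.2193 0.185 ] 0.07117658761584424 -0.2289134637314141
peg [0.54   0.1372 0.185 ] [0.6079 0.1217 0.185 ] 0.06974106522645797 -0.2250894037247848
panel yaw -0.25779134794321207 [0.6542 0.2842 0.2   ] [0.6001 0.0792 0.2   ]
[[134, 165], [185, 175], [181, 189], [156, 185], [151, 213], [145, 223], [145, 212], [143, 224], [271, 246], [277, 203], [231, 197], [236, 210], [220, 208], [221, 198], [217, 203], [211, 194], [186, 190], [190, 175], [221, 181], [220, 195], [226, 182], [276, 187]]
```

Emit:
{"op": "jog_arm", "data": {
  "commands": [
    {"gripper": 1,"translation": [0,0,0],"spin": 0.99},
    {"gripper": 1,"translation": [0.0503,-0.018,0],"spin": 0},
    {"gripper": 1,"translation": [0.0503,-0.018,0],"spin": 0},
    {"gripper": 1,"translation": [0.0503,-0.018,0],"spin": 0},
    {"gripper": 1,"translation": [0.0503,-0.018,0],"spin": 0},
    {"gripper": 1,"translation": [0.0503,-0.018,0],"spin": 0},
    {"gripper": 1,"translation": [0.0503,-0.018,0],"spin": 0},
    {"gripper": 1,"translation": [0.0503,-0.018,0],"spin": 0}
  ]
}}

```text
clock: 8.2
ee_pos: [0.458, 0.0717, 0.2369]
orientation: [-0.0, 0.784, 0.621, -0.001]
ft_force: [0.5, -0.3, -0.7]
finger_gap: 0.044
grip_force: 41.6
```

Emit:
{"op": "jog_arm", "data": {
  "commands": [
    {"gripper": 1,"translation": [0.0503,-0.018,0],"spin": 0},
    {"gripper": 1,"translation": [0.0503,-0.018,0],"spin": 0},
    {"gripper": 1,"translation": [0.0433,0.0167,0.0093],"spin": 0},
    {"gripper": 1,"translation": [0.0433,0.0167,0.0093],"spin": 0},
    {"gripper": 1,"translation": [0.0433,0.0167,0.0093],"spin": 0},
    {"gripper": 1,"translation": [0.0433,0.0167,0.0093],"spin": 0},
    {"gripper": 1,"translation": [0,0,0],"spin": 0},
    {"gripper": 1,"translation": [0,0,0],"spin": 0}
  ]
}}

```text
clock: 9.0
ee_pos: [0.5278, 0.2649, 0.2079]
orientation: [-0.0, 0.784, 0.621, -0.002]
ft_force: [0.8, 0.6, -1.7]
finger_gap: 0.043
grip_force: 41.6
```

Run:
```python
from h import *
np.set_printoptions(precision=4,suppress=True)
o=get_obs();print(o["ee_pos"],o["orientation"],o["finger_gap"],o["ft_force"]);T=T_tool(o)
f=snap("scene","s3");w=snap("wrist","w3");t=snap("top","t3")
h=(T@[-.020,0,.0255,1])[:3];print("hole est",h,"scene px",proj(f,h),"ball px",proj(f,[.5629,.2363,.185]),"top ball px",proj(t,[.5629,.2363,.185]))
print("wrist ball px",proj(w,[.5629,.2363,.185]),proj(w,[.5629+.0681,.2363-.0161,.185]))
a=cv2.resize(f["img"][95:205,220:350],(461,390),interpolation=cv2.INTER_CUBIC);b=cv2.resize(w["img"],(339,254))
C=np.zeros((600,800,3),np.uint8);C[:390,:461]=a;C[:254,461:]=b
d=cv2.resize(t["img"][150:220,140:260],(339,198),interpolation=cv2.INTER_CUBIC);C[260:458,461:]=d
cv2.imwrite("pics/g.png",C)
```

```text
[0.5278 0.2649 0.2079] [-0.0003  0.7836  0.6213 -0.002 ] 0.04267944380363117 [ 0.8129  0.5894 -1.7028]
hole est [0.5232 0.2453 0.1825] scene px [283.3622 132.0218] ball px [298.6134 135.5222] top ball px [179.7202 202.8768]
wrist ball px [361.9152 319.0558] [506.2974 317.0521]
```

View pics/g.png

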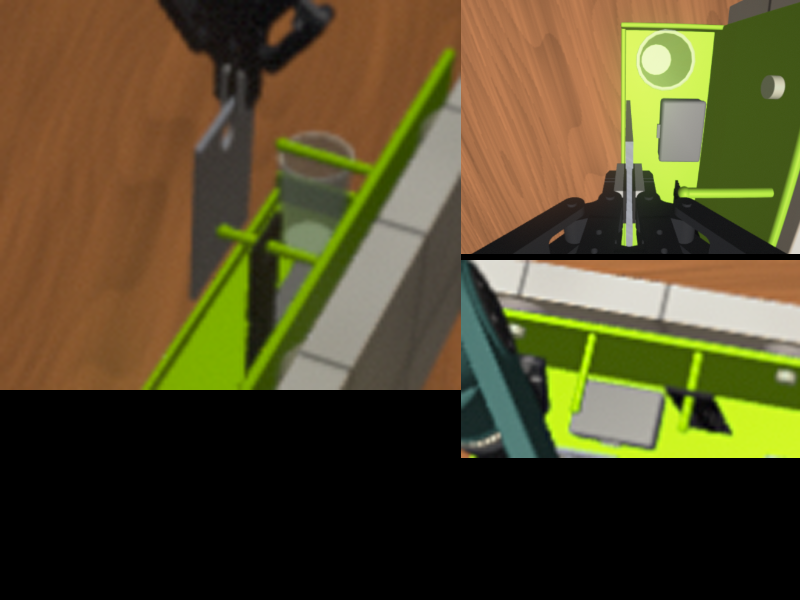

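The hole is seen at scene crop (228,137) and the free ball at (281,143); in the wrist view the ball is at (683,191). The hole looks slightly low, so I'll work that out more closely.

Run:
```python
from h import *
np.set_printoptions(precision=2,suppress=True)
f=load("s3");w=load("w3");T=T_tool(get_obs());k=130/461
cr=lambda p:((proj(f,p)-[220,95]+.4)/k)
B=np.array([.5629,.2363,.185]);d=np.array([.9732,-.2299,0])
print("peg line pred crop",[cr(B+s*d) for s in(-.04,0,.03,.06)])
P=lambda v:(T@[*v,1])[:3]
print("hole pred +x face",cr(P((-.02,.0025,.0255))),"near top corner",cr(P((-.07,0,.0055))),"near bottom",cr(P((-.07,0,.1455))))
c0=cr(P((-.02,.0025,.0255)))
print("px per mm: z",(cr(P((-.02,.0025,.0245)))-c0),"y",(cr(P((-.019,.0025,.0255)))-c0))
im=f["img"].astype(int);g=im.sum(2)//3
print("hole patch rows128-140 cols278-290");print(g[127:141,277:291])
```

```text
peg line pred crop [array([227.34, 129.85]), array([280.19, 145.12]), array([320.45, 156.78]), array([361.22, 168.62])]
hole pred +x face [229.65 131.92] near top corner [197.66 149.61] near bottom [195.09 299.77]
px per mm: z [ 0.04 -1.13] y [ 0.57 -0.81]
hole patch rows128-140 cols278-290
[[ 88  88  89  88 103 116 103  74  54  53  56  56  57  56]
 [ 89  89  84  98 113 112  85  60  52  54  54  58  53  56]
 [ 88  89  93 108 113  95  68  61  54  55  55  56  56  59]
 [ 87  93 105 116 103  74  66  72  63  57  56  56  55  61]
 [ 92 100 116 111  80  64  77  85  75  60  53  54  56  58]
 [ 97 111 112  89  63  65  88  97  85  60  57  56  55  60]
 [109 114  97  68  57  73 103 107  87  60  56  57  56  62]
 [114 104  74  57  59  80 114 111  77  59  56  57  55  60]
 [111  84  61  57  60  83 115 102  66  56  57  56  57  62]
 [ 95  67  59  54  59  76 104  82  60  58  56  58  58  63]
 [ 71  57  58  55  57  63  76  64  56  56  58  57  58  65]
 [ 60  55  57  58  57  57  57  57  56  58  57  56  58  63]
 [ 59  55  56  54  56  57  56  55  57  57  57  57  57  63]
 [ 55  57  57  54  57  55  58  57  56  56  57  59  58  63]]
```

Emit:
{"op": "jog_arm", "data": {
  "commands": [
    {"gripper": 1,"translation": [0.0027,0,-0.0047],"spin": 0},
    {"gripper": 1,"translation": [0,0.013,0],"spin": 0},
    {"gripper": 1,"translation": [0,0.013,0],"spin": 0},
    {"gripper": 1,"translation": [0,0.013,0],"spin": 0},
    {"gripper": 1,"translation": [0,0.0067,0],"spin": 0},
    {"gripper": 1,"translation": [0,0,0],"spin": 0},
    {"gripper": 1,"translation": [0,0,0],"spin": 0}
  ]
}}

```text
clock: 9.85
ee_pos: [0.5623, 0.2588, 0.213]
orientation: [-0.0, 0.784, 0.621, -0.0]
ft_force: [0.3, 0.7, -1.3]
finger_gap: 0.044
grip_force: 41.6
```

Emit:
{"op": "jog_arm", "data": {
  "commands": [
    {"gripper": 1,"translation": [0,0.008,0],"spin": 0},
    {"gripper": 1,"translation": [0,0.008,0],"spin": 0},
    {"gripper": 1,"translation": [0,0,0],"spin": 0},
    {"gripper": 1,"translation": [0,0,0],"spin": 0}
  ]
}}

```text
clock: 10.25
ee_pos: [0.574, 0.2561, 0.2133]
orientation: [-0.0, 0.784, 0.621, -0.0]
ft_force: [-1.2, -0.4, -1.2]
finger_gap: 0.04
grip_force: 41.6
```

Run:
```python
from h import *
f=snap("scene","s4");w=snap("wrist","w4");o=get_obs();print(o["ee_pos"],o["ft_force"],o["moment"])
a=cv2.resize(f["img"][95:205,220:350],(461,390),interpolation=cv2.INTER_CUBIC);b=cv2.resize(w["img"],(339,254))
C=np.zeros((390,800,3),np.uint8);C[:390,:461]=a;C[:254,461:]=b
cv2.imwrite("pics/i.png",C)
```

```text
[0.57380922 0.25620241 0.21340171] [ 0.18360995  0.05124515 -1.6091265 ] [ 0.00383494 -0.00195998  0.00107109]
```

View pics/i.png

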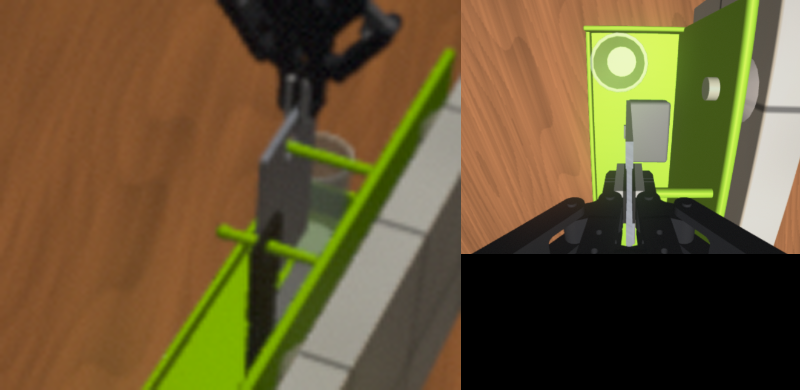

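The peg now comes out of the mirror's face at (290,150) and no force is felt, so the ball is through the hole. I'll go on along the peg and then lower.

Emit:
{"op": "jog_arm", "data": {
  "commands": [
    {"gripper": 1,"translation": [0,0.012,0],"spin": 0},
    {"gripper": 1,"translation": [0,0.012,0],"spin": 0},
    {"gripper": 1,"translation": [0,0,0.004],"spin": 0},
    {"gripper": 1,"translation": [0,0,0.004],"spin": 0},
    {"gripper": 1,"translation": [0,0,0],"spin": 0},
    {"gripper": 1,"translation": [0,0,0],"spin": 0}
  ]
}}

```text
clock: 10.95
ee_pos: [0.5911, 0.252, 0.207]
orientation: [-0.0, 0.784, 0.621, -0.0]
ft_force: [-0.1, 0.2, -1.0]
finger_gap: 0.044
grip_force: 41.6
```

Emit:
{"op": "jog_arm", "data": {
  "commands": [
    {"gripper": 1,"translation": [0,0,0.0025],"spin": 0},
    {"gripper": 1,"translation": [0,0,0],"spin": 0},
    {"gripper": 1,"translation": [0,0,0],"spin": 0}
  ]
}}

```text
clock: 11.25
ee_pos: [0.5913, 0.2521, 0.2056]
orientation: [0.0, 0.784, 0.621, -0.0]
ft_force: [0.0, -0.4, -0.7]
finger_gap: 0.043
grip_force: 41.6
```

Emit:
{"op": "jog_arm", "data": {
  "commands": [
    {"gripper": 1,"translation": [0,0,0.002],"spin": 0},
    {"gripper": 1,"translation": [0,0,0],"spin": 0},
    {"gripper": 1,"translation": [0,0,0],"spin": 0}
  ]
}}

```text
clock: 11.55
ee_pos: [0.5914, 0.252, 0.2039]
orientation: [0.0, 0.784, 0.621, -0.0]
ft_force: [-0.0, -0.6, -0.5]
finger_gap: 0.042
grip_force: 41.6
```

Emit:
{"op": "jog_arm", "data": {
  "commands": [
    {"gripper": 1,"translation": [0,0,0.002],"spin": 0},
    {"gripper": 1,"translation": [0,0,0],"spin": 0},
    {"gripper": 1,"translation": [0,0,0],"spin": 0}
  ]
}}

```text
clock: 11.85
ee_pos: [0.5916, 0.2521, 0.2035]
orientation: [0.0, 0.784, 0.621, 0.001]
ft_force: [-0.6, -0.1, 3.7]
finger_gap: 0.042
grip_force: 42.1
```

Contact with the peg shows as +3.7 N. I'll release with a small opening and go straight up.

Emit:
{"op": "jog_arm", "data": {
  "commands": [
    {"gripper": 0.75,"translation": [0,0,0],"spin": 0},
    {"gripper": 0.65,"translation": [0,0,0],"spin": 0},
    {"gripper": 0.55,"translation": [0,0,0],"spin": 0},
    {"gripper": 0.55,"translation": [0,0,0],"spin": 0},
    {"gripper": 0.55,"translation": [0,0,0],"spin": 0},
    {"gripper": 0.55,"translation": [0,0,-0.01],"spin": 0},
    {"gripper": 0.55,"translation": [0,0,-0.02],"spin": 0},
    {"gripper": 0.55,"translation": [0,0,-0.04],"spin": 0}
  ]
}}

```text
clock: 12.65
ee_pos: [0.5905, 0.2517, 0.2538]
orientation: [-0.001, 0.784, 0.621, -0.002]
ft_force: [1.2, -0.4, -0.1]
finger_gap: 0.225
grip_force: 0.0
```

Emit:
{"op": "jog_arm", "data": {
  "commands": [
    {"gripper": 0.55,"translation": [0,0,-0.05],"spin": 0},
    {"gripper": 0.55,"translation": [0,0,-0.05],"spin": 0},
    {"gripper": 0.55,"translation": [0,-0.06,0],"spin": 0},
    {"gripper": 0.55,"translation": [0,-0.06,0],"spin": 0},
    {"gripper": 0.55,"translation": [0,-0.06,0],"spin": 0},
    {"gripper": 0.55,"translation": [0,0,0],"spin": 0},
    {"gripper": 0.55,"translation": [0,0,0],"spin": 0},
    {"gripper": 0.55,"translation": [0,0,0],"spin": 0}
  ]
}}

```text
clock: 13.45
ee_pos: [0.4609, 0.2828, 0.3311]
orientation: [0.0, 0.784, 0.621, 0.001]
ft_force: [0.7, -0.6, -0.2]
finger_gap: 0.224
grip_force: 0.0
```

Run:
```python
from h import *
f=snap("scene","s5");t=snap("top","t5")
a=cv2.resize(f["img"][95:205,220:350],(461,390),interpolation=cv2.INTER_CUBIC);b=cv2.resize(t["img"][140:260,130:400],(339,151))
C=np.zeros((390,800,3),np.uint8);C[:,:461]=a;C[:151,461:]=b
C[155:390,461:]=cv2.resize(f["img"][95:375,150:400],(339,235))
cv2.imwrite("pics/j.png",C)
```

```text
(no output)
```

View pics/j.png

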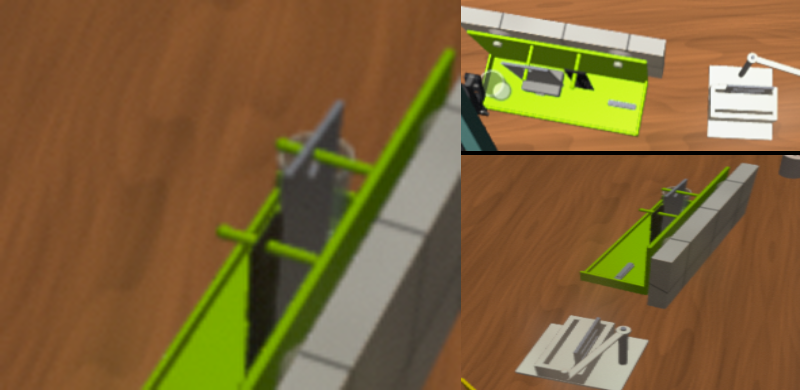

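The mirror hangs on the left peg at (312,155), with the ball visible in front of it at (281,143). The comb is on its own peg and the keeper is aside. I'll let it settle and check that it is still.

Emit:
{"op": "jog_arm", "data": {
  "commands": [
    {"gripper": 0.55,"translation": [0,0,0],"spin": 0},
    {"gripper": 0.55,"translation": [0,0,0],"spin": 0},
    {"gripper": 0.55,"translation": [0,0,0],"spin": 0},
    {"gripper": 0.55,"translation": [0,0,0],"spin": 0},
    {"gripper": 0.55,"translation": [0,0,0],"spin": 0},
    {"gripper": 0.55,"translation": [0,0,0],"spin": 0},
    {"gripper": 0.55,"translation": [0,0,0],"spin": 0},
    {"gripper": 0.55,"translation": [0,0,0],"spin": 0}
  ]
}}

```text
clock: 14.35
ee_pos: [0.46, 0.283, 0.3301]
orientation: [0.0, 0.784, 0.621, 0.0]
ft_force: [-0.3, 1.2, -0.0]
finger_gap: 0.222
grip_force: 0.0
```

Emit:
{"op": "jog_arm", "data": {
  "commands": [
    {"gripper": 0.55,"translation": [0,0,0],"spin": 0},
    {"gripper": 0.55,"translation": [0,0,0],"spin": 0},
    {"gripper": 0.55,"translation": [0,0,0],"spin": 0},
    {"gripper": 0.55,"translation": [0,0,0],"spin": 0},
    {"gripper": 0.55,"translation": [0,0,0],"spin": 0},
    {"gripper": 0.55,"translation": [0,0,0],"spin": 0},
    {"gripper": 0.55,"translation": [0,0,0],"spin": 0},
    {"gripper": 0.55,"translation": [0,0,0],"spin": 0}
  ]
}}

```text
clock: 15.15
ee_pos: [0.46, 0.2829, 0.33]
orientation: [0.0, 0.784, 0.621, -0.0]
ft_force: [-0.7, -0.0, 0.0]
finger_gap: 0.226
grip_force: 0.0
```

Run:
```python
from h import *
F=[load("s5")["img"].astype(int)]+[snap("scene")["img"].astype(int) for _ in range(5)]
c=lambda i:i[110:190,285:330]
print([float(abs(c(F[i+1])-c(F[i])).mean().round(2)) for i in range(5)],[int(abs(c(F[i+1])-c(F[i])).max()) for i in range(5)])
```

```text
[1.29, 1.24, 1.21, 1.22, 1.21] [13, 11, 12, 12, 13]
```

The frames differ only by image noise, so the mirror is still.

```bash
python3 -c "
from rig import *
print(finish_job())"
```

```text
the job is handed in; nothing more can be done
None
```

The keeper is swung aside, the mirror hangs still by its hole on the free left peg, and nothing else looked moved in the last pictures; I handed the job in at about 15 s, and no verdict came back.

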